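# Unlatch the specimen transport box

## Task

Unlatch the blue specimen transport box: slide the safety tab on its lid sideways, away from the bail, until you feel it rest against its end stop, gently so that you do not ram it, then swing the steel bail handle up until it stands upright and leave it standing. Never pry the bail against the tab, and leave the jar on the lid, the bottle and the glove box where they are.

Things in the scene. Friction and masses are not known exactly. Their poses are not given: they have to be found in the camera images.
- case: The transport box: blue with a white lid, 220 (x) x 300 (y) x 140 mm, fixed. Origin below its middle, on the table. Axes: x from its front (robot side, where the catch is) to its back, y along the front to the left, z up. Turned up to 0.35 rad. All directions below are in this frame.
- base: Fixed steel base of the catch on the lid; axes as the box. Origin on the lid's flat top face (140 mm above the table), 16 mm below the middle of the bail's hinge axis, which runs along y. The lid's front edge lies 72 mm to -x of it, its right edge 165 mm to -y.
- bail: Main latch: U-shaped steel handle 96 mm wide, 80 mm inside. Origin at the middle of its hinge axis; axes as the box while shut. Shut, it lies forward (-x), rising slightly; its bar swings up and back, about +y, by at most 1.5 rad; straight above the hinge at 1.31 rad. The hinge is stiff (0.2 N m) and the bail stays where it is left.
- bail_bar (a point): Middle of the bail's round bar, 12 mm thick, along y, 78 mm from the hinge axis, 36 mm above the lid when shut. It can be pinched from above, one finger on its -x side and one on its +x side, and turns between them. Claws hang 42 mm down from the bar, 34 to 46 mm to either side of its middle.
- bail_stud (a point): Tip of a stud (8 mm along x, 6 mm high) that juts 28 mm to -y from the bail's right arm, 28 mm in front of the hinge. The tab's bolt bar lies over it: until the tab is home the bail lifts only about 2 mm here, 5 mm at the bail's bar, then meets the bolt.
- tab: Safety tab: grey thumb block 14 (x) x 16 (y) mm, 10 to 48 mm above the lid, over a rail 8 mm high and 24 mm wide. It is clamped on a flat steel bolt bar (8 mm along x, 59 mm along y, 28 to 34 mm above the lid) that moves with it. Origin at lid height below the block; axes as the box. Slides only along y; -y is outward, away from the bail; about 3 N of friction; stays where left.
- tab_knob (a point): Middle of the tab's block, 8 mm below its top, 40 mm above the lid; its -x and +x faces are free to be pinched from above. Going outward the bolt's end meets a slim fixed post (8 x 8 mm, 36 mm high). The block sits at a differing place on its bolt: 5 to 30 mm are left to the stop, and the bail is free only in the last 1.5 mm. Push on the stop with less than 15 N.
- jar: Bystander: small specimen jar, 38 mm wide, 45 mm tall, loose on the rear part of the lid.
- bottle: Bystander: white disinfectant bottle, 68 mm wide, 170 mm tall, on the table to the left of the box.
- glove_box: Bystander: paper glove box, 115 x 200 x 75 mm, on the table to the right of the box.

How it is judged:
By the outcome, as a careful person would: the job done as asked, in the order asked, and still so for the second after the job is handed in, with the robot touching nothing.
It also fails if it takes over 72 s, if anything falls off the work surface, if the arm or the gripper's body presses on something with over 40 N, if the wrist force passes 120 N, or if a joint passes its speed limit or range.

## Robot

A 6-joint arm with a two-finger parallel gripper is mounted at the origin on the work surface. World frame = base frame: x ahead of the robot, y to its left, z up, the work surface at z = 0. Lengths are in m, angles in rad, forces in N, time in s.
With the tool pointing down it reaches from about 0.275 to 0.825 m from the base axis. Payload 4.9 kg.
Tool frame: the origin (TCP) lies on the mounting face of the last link; the fingertips stand 173 mm ahead of it and the grasp point (between the pads) lies 155 mm ahead of it; z points along the fingers, y is the line along which they close (so a half turn about z gives the same grasp; the last joint's range is limited). The gripper opens to 85 mm and grips with 20 to 120 N. Pads are 22 mm wide; open, the fingers measure 114 mm over their backs; the gripper's body (76 mm by 85 mm) begins 54 mm behind the grasp point. The pads swing forward as they close: fully open they stand 13 mm farther back than shut.
Start: joints at [-1.244, 0.326, -0.193, 1.052, 0, 1.437], TCP at [0.245, -0.493, 0.405] pointing down, gripper open.
Joint ranges: [-2.65, 2.65], [-0.97, 1.79], [-1.3, 1.35], [-1.93, 2.1], [-1.47, 1.37], [-3.14, 3.14]. Speed limits (rad/s): [2.57, 2.57, 3.14, 3.14, 3.14, 3.14].

## Interface

Orientations are given as a unit quaternion [w, x, y, z].
In Python, from rig import robot gives the robot as it stands.
- The arm moves only by the tool move_arm, never from a script. Its argument "targets" is a list that holds one entry, the list of rows, each a list of 6 numbers: the shift along the world's x, y, z in mm, then the turn, a rotation vector about the world's x, y, z in degrees. A call has 1 to 5 rows; each row shifts and turns the commanded pose from where the row before left it; what a row does not reach is not made up. A row lasts 1/12 s, in which the tool goes at most 41.7 mm and 7.16 degrees, less where a joint would pass 70% of its speed; a pose out of reach is approached as far as the arm can. A call is refused whole if a number of a shift passes 41.7 or a number of a turn 7.16, either way. A call with a gripper value outside its range is refused whole. "fingers" is the opening in per cent of the stroke, from 0 (shut) to 100 (fully open), set as the call begins (left out, the last holds). The fingers move at their own pace and stop on an object; "grip_force" is the grip in N (left out, the last holds). Time passes only in rows, so rows that do not move let the fingers close. It gives the time, the measured TCP pose, the force, the opening and the grip force at its end, in the units of the state.
- robot.get_obs(): the state, without advancing time (a new reading comes with each control period).
- robot.grab_frame(name): name is "side" or "top"; returns a dict with "image" (400x640x3 uint8, red, green, blue), "z_map" (400x640 float32, m along the optical axis (not along the pixel's ray), 0 where there is no reading), "intrinsics" (3x3 intrinsics, pixels), "dist_coeffs" ([k1, k2, p1, p2, k3] as OpenCV has them; the pictures are not rectified), "extrinsics" (4x4, takes a point from world to camera coordinates). Camera axes: x right, y up, looking along -z (the intrinsics and any distortion apply to the point x, -y, -z); pixel columns grow to the right and rows downward; lengths in m; the calibration is good to about 2 mm. A picture is of the moment at which its call begins.
- robot.sign_off(): hands the job in; it is judged then, once.
The state is a dict: "clock": time; "joints": joint angles; "joint_vel": joint speeds; "joint_torque": joint torques, N m; "ee_pos": TCP position; "tcp_rot": TCP orientation; "wrist_force": force on the tool from outside, world axes, zero at the start; "ft_torque": the same for the moment, N m; "width": finger opening in m; "grasp_force": force on a finger pad.
Only numpy, scipy, OpenCV 4.12 (cv2) and the standard library are available. Lean on these libraries where they do the work, as an engineer would, in place of code of your own. Each camera call takes 0.05 s, during which the arm holds its last target. There are 200 camera calls.

## Working session

There is one attempt and no reset: what is moved stays moved. The work goes in short steps, Python scripts to look and compute and a tool call to move; the robot and the scene stay as the last step left them, time stands still between calls to the robot, and variables do not carry over. Pictures are saved under pics/ and viewed, at most 10 in all, crops included, and the job is handed in when it is done.

Besides the shell and the picture viewer there is one more tool, called by a JSON object that holds its "method" and its "body", one argument or row to a line. move_arm: Moves the arm, as the interface text tells. Its arguments: {"type":"object","properties":{"targets":{"type":"array"},"fingers":{"type":"number"},"grip_force":{"type":"number"}},"required":["targets"]}

```bash
mkdir -p pics; cat > h.py <<'E'
import numpy as np, cv2
from rig import robot
def grab(n):
    f=robot.grab_frame(n); np.savez(f'pics/{n}.npz',**f); return f
def load(n): return dict(np.load(f'pics/{n}.npz'))
def cloud(f):
    K=np.array(f['intrinsics'],float);d=np.array(f['dist_coeffs'],float);z=f['z_map']
    h,w=z.shape;u,v=np.meshgrid(np.arange(w),np.arange(h))
    p=cv2.undistortPoints(np.stack([u,v],-1).reshape(-1,1,2).astype(np.float64),K,d).reshape(h,w,2)
    P=np.stack([p[...,0]*z,-p[...,1]*z,-z],-1)
    E=np.array(f['extrinsics']);W=(P-E[:3,3])@E[:3,:3]
    W[z<=0]=np.nan
    return W
def proj(f,X):
    E=np.array(f['extrinsics']);c=np.asarray(X)@E[:3,:3].T+E[:3,3];c=c*[1,-1,-1]
    return cv2.projectPoints(c.reshape(-1,1,3),np.zeros(3),np.zeros(3),np.array(f['intrinsics'],float),np.array(f['dist_coeffs'],float))[0].reshape(-1,2)
E
python3 - <<'E'
from h import *
ims=[]
for n in('top','side'):
    f=grab(n); ims.append(f['image'])
    E=np.array(f['extrinsics']);print(n,-E[:3,:3].T@E[:3,3],f['intrinsics'][0][0])
    cv2.imwrite(f'pics/{n}0.png',f['image'][...,::-1])
f=load('top');W=cloud(f)
m=(abs(W[...,2]-.14)<.006)&(W[...,0]>.2)
from scipy import ndimage
l,k=ndimage.label(m);i=np.argmax(np.bincount(l.ravel())[1:])+1
P=W[l==i];print(len(P),np.median(P[:,2]),cv2.minAreaRect((P[:,:2]*1000).astype(np.float32)))
print(robot.get_obs())
E
```

```text
top [ 0.3053312  -0.01196228  1.59195075] 514.0122938410956
side [0.52251909 0.72878059 0.73573946] 370.13189475025257
5770 0.13997676586023752 ((629.1812133789062, 76.44613647460938), (299.7395935058594, 220.05348205566406), 87.56294250488281)
{'clock': 0.1, 'joints': array([-1.24423672e+00,  3.26845246e-01, -1.93478461e-01,  1.05200244e+00,
       -2.96483561e-06,  1.43661507e+00]), 'joint_vel': array([ 3.05371438e-04, -2.24267293e-03,  1.63230618e-03, -5.87588205e-04,
       -2.25459944e-05,  5.21389686e-04]), 'joint_torque': array([ 1.68143553e-03, -4.44237971e+01,  2.63039392e+01,  7.85940152e-03,
       -4.44125624e-05, -1.95956083e-06]), 'ee_pos': array([ 0.24447335, -0.49239534,  0.40399534]), 'tcp_rot': array([-7.61230711e-04,  9.73581593e-01,  2.28338121e-01, -7.49381199e-05]), 'wrist_force': array([-0.5668843 ,  0.43844409, -0.13411825]), 'ft_torque': array([ 0.00898104,  0.0201155 , -0.09479499]), 'grasp_force': 0.0, 'width': 0.0853583751214826}
```

View pics/top0.png

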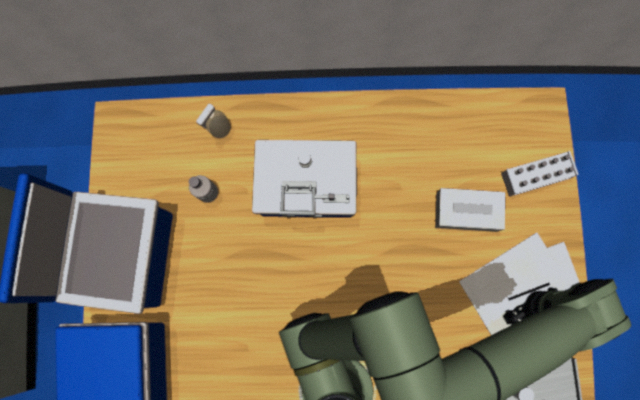

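View pics/side0.png

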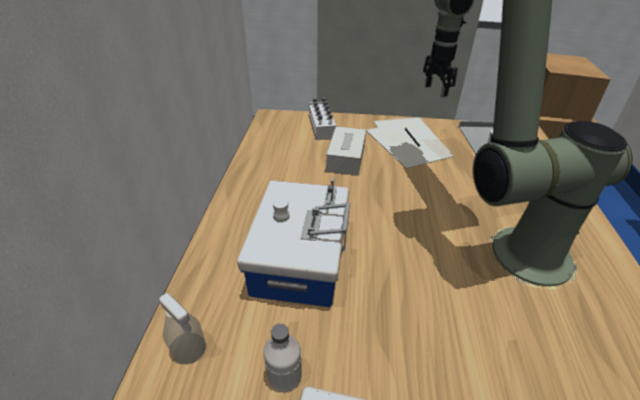

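```bash
cat >> h.py <<'E'
a=-np.radians(90-87.56);C=np.array([.62918,.07645]);R2=np.array([[np.cos(a),-np.sin(a)],[np.sin(a),np.cos(a)]])
def tobox(W): 
    o=W.copy();o[...,:2]=(W[...,:2]-C)@R2;return o*1000
def toworld(b):
    b=np.asarray(b,float)/1000;o=b.copy();o[...,:2]=b[...,:2]@R2.T+C;return o
E
python3 - <<'E'
from h import *
crops=[]
for n,(c,r,w,h) in dict(top=(245,135,120,90),side=(240,170,120,90)).items():
    f=load(n);B=tobox(cloud(f))
    im=f['image'][r:r+h,c:c+w,::-1];cv2.imwrite(f'pics/{n}_c.png',cv2.resize(im,None,fx=6,fy=6,interpolation=cv2.INTER_CUBIC))
    m=(B[...,2]>155)&(B[...,2]<230)&(abs(B[...,0])<135)&(abs(B[...,1])<140)
    print(n)
    v,u=np.nonzero(m)
    k=(B[m][:,0]<-20)&(B[m][:,1]<-20)
    for uu,vv,p in zip(u[k],v[k],B[m][k]): print(uu,vv,p.round(0).astype(int),end=';')
    j=(B[m][:,0]<-95)&(abs(B[m][:,1]-15)<30);print('\nbar',np.median(B[m][j],0),B[m][j].min(0),B[m][j].max(0))
    m=(B[...,2]>175)&(B[...,2]<230)&(B[...,0]>0)&(B[...,0]<110)&(abs(B[...,1])<140);print('jar',np.median(B[m],0))
E
```

```text
top
311 185 [-32 -22 168];311 186 [-34 -22 160];311 187 [-36 -22 159];312 187 [-37 -25 163];313 187 [-37 -27 163];314 187 [-37 -30 163];315 187 [-36 -33 160];311 188 [-40 -22 162];313 188 [-40 -27 161];314 188 [-40 -30 164];315 188 [-39 -33 156];311 189 [-43 -22 163];313 189 [-43 -27 162];314 189 [-42 -30 159];313 190 [-46 -28 164];314 190 [-46 -31 165];315 190 [-45 -33 159];313 191 [-48 -28 160];314 191 [-49 -31 165];315 191 [-48 -33 160];313 192 [-52 -28 166];314 192 [-52 -31 164];313 193 [-54 -28 162];314 193 [-55 -31 167];312 194 [-57 -25 163];313 194 [-58 -28 167];314 194 [-58 -31 166];329 194 [-62 -74 191];330 194 [-63 -77 198];331 194 [-62 -79 190];332 194 [-62 -82 193];333 194 [-62 -85 193];312 195 [-61 -25 165];313 195 [-61 -28 165];314 195 [-60 -31 164];315 195 [-61 -34 170];316 195 [-62 -37 174];317 195 [-62 -40 173];318 195 [-61 -42 168];319 195 [-62 -45 174];320 195 [-61 -48 170];321 195 [-62 -51 174];322 195 [-61 -54 170];323 195 [-61 -56 168];324 195 [-61 -59 172];325 195 [-62 -62 176];326 195 [-63 -65 180];327 195 [-61 -68 169];328 195 [-61 -71 170];329 195 [-64 -74 1
[... 8748 characters left out ...]
5  -23  172];319 208 [-45 -25 159];320 208 [-48 -24 161];321 208 [-50 -25 160];322 208 [-53 -25 161];323 208 [-55 -24 161];324 208 [-58 -23 162];325 208 [-60 -24 163];326 208 [-62 -24 162];327 208 [-65 -24 163];328 208 [-67 -24 163];329 208 [-70 -24 164];330 208 [-72 -24 164];331 208 [-74 -23 165];332 208 [-77 -26 163];333 208 [-79 -27 163];334 208 [-81 -25 164];335 208 [-84 -26 164];320 209 [-48 -22 159];321 209 [-51 -20 161];322 209 [-53 -25 158];323 209 [-55 -24 158];324 209 [-58 -25 158];325 209 [-60 -25 158];
bar [-112.76796831   14.9620267   180.04526072] [-118.64940099  -14.73178918  175.29707501] [-106.9411235    44.81737989  183.08436328]
jar [ 41.91330811   5.02951054 184.0502099 ]
```

View pics/top_c.png

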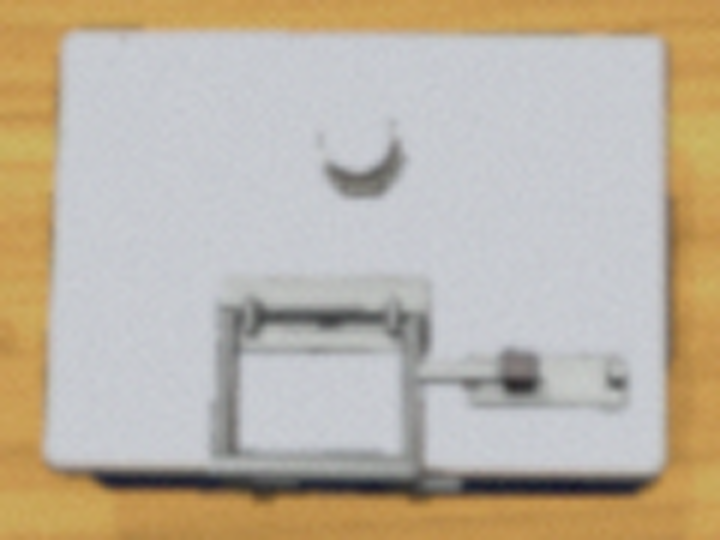

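View pics/side_c.png

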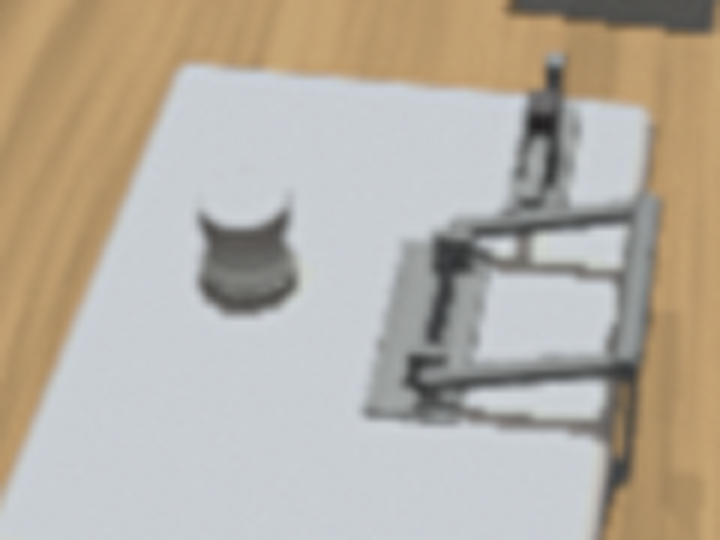

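```bash
python3 - <<'E'
from h import *
print('tab',toworld([-66.5,-80.5,180])*1000,'bar',toworld([-113.4,15,176])*1000,'hinge',toworld([-38,15,156])*1000,'outward',-R2[:,1],'jar',toworld([41.7,2,185]))
o=robot.get_obs();print(o['ee_pos']*1000)
E
```

```text
tab [559.31315249  -1.1458995  180.        ] bar [516.52141134  96.26419694 176.        ] hinge [591.85305007  93.05418046 156.        ] outward [-0.04257316 -0.99909335] jar [0.67092734 0.07667289 0.185     ]
[ 244.47335272 -492.39533681  403.99534452]
```

{"method": "move_arm", "body": {
  "targets": [
    [[21, 32.7, -1, 0, 0, 4.08], [21, 32.7, -1, 0, 0, 4.08], [21, 32.7, -1, 0, 0, 4.08], [21, 32.7, -1, 0, 0, 4.08], [21, 32.7, -1, 0, 0, 4.08]]
  ],
  "fingers": 100,
  "grip_force": 20
}}

```text
clock: 0.52
ee_pos: [0.35, -0.3275, 0.3993]
tcp_rot: [-0.0, 0.917, 0.398, -0.0]
wrist_force: [1.0, -1.0, 0.4]
width: 0.0856
grasp_force: 0.0
```

{"method": "move_arm", "body": {
  "targets": [
    [[21, 32.7, -1, 0, 0, 4.08], [21, 32.7, -1, 0, 0, 4.08], [21, 32.7, -1, 0, 0, 4.08], [21, 32.7, -1, 0, 0, 4.08], [21, 32.7, -1, 0, 0, 4.08]]
  ]
}}

```text
clock: 0.93
ee_pos: [0.4551, -0.1638, 0.3945]
tcp_rot: [-0.0, 0.832, 0.555, -0.0]
wrist_force: [0.2, -0.3, 0.4]
width: 0.0855
grasp_force: 0.0
```

{"method": "move_arm", "body": {
  "targets": [
    [[21, 32.7, -1, 0, 0, 4.08], [21, 32.7, -1, 0, 0, 4.08], [21, 32.7, -1, 0, 0, 4.08], [21, 32.7, -1, 0, 0, 4.08], [21, 32.7, -1, 0, 0, 4.08]]
  ],
  "fingers": 45
}}

```text
clock: 1.35
ee_pos: [0.5601, -0.0002, 0.3893]
tcp_rot: [-0.0, 0.72, 0.694, -0.0]
wrist_force: [0.5, -0.0, -0.4]
width: 0.0385
grasp_force: 0.0
```

{"method": "move_arm", "body": {
  "targets": [
    [[0, 0, 0, 0, 0, 0], [0, 0, 0, 0, 0, 0], [0, 0, 0, 0, 0, 0]]
  ]
}}

```text
clock: 1.6
ee_pos: [0.5592, -0.0021, 0.3891]
tcp_rot: [-0.0, 0.722, 0.692, -0.001]
wrist_force: [-0.2, -0.6, -0.6]
width: 0.0383
grasp_force: 0.0
```

{"method": "move_arm", "body": {
  "targets": [
    [[0, 1, -12, 0, 0, 0], [0, 0, -12, 0, 0, 0], [0, 0, -12, 0, 0, 0], [0, 0, -9, 0, 0, 0], [0, 0, -9, 0, 0, 0]]
  ]
}}

```text
clock: 2.02
ee_pos: [0.559, -0.0025, 0.3351]
tcp_rot: [-0.0, 0.723, 0.691, -0.0]
wrist_force: [0.1, 0.4, -0.5]
width: 0.0384
grasp_force: 0.0
```

```bash
python3 - <<'E'
from h import *
f=grab('side');im=f['image'][130:220,270:390,::-1];cv2.imwrite('pics/s2.png',cv2.resize(im,None,fx=6,fy=6,interpolation=cv2.INTER_CUBIC))
print(robot.get_obs()['ee_pos'],robot.get_obs()['wrist_force'])
E
```

```text
[ 0.55853649 -0.00218761  0.33342605] [-0.78791954  1.56468581 -1.45241408]
```

View pics/s2.png

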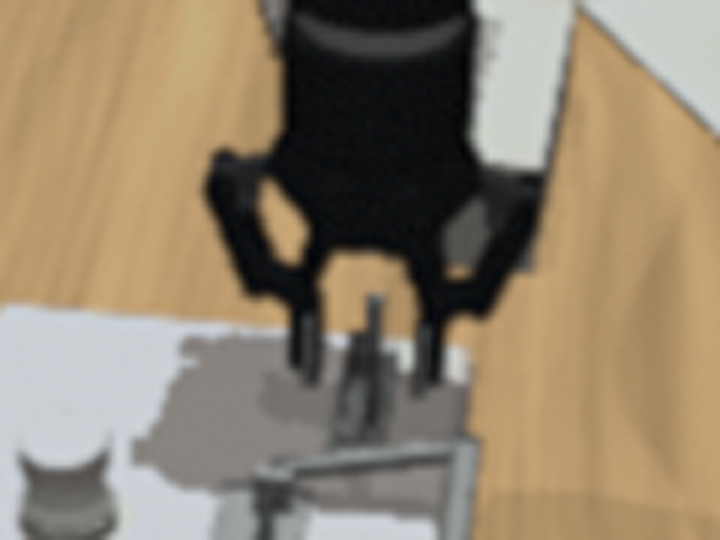

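The block (about px 362,380 in the crop) sits midway between the two fingers (305 and 430). Closing gently.

{"method": "move_arm", "body": {
  "targets": [
    [[0, 0, 0, 0, 0, 0], [0, 0, 0, 0, 0, 0], [0, 0, 0, 0, 0, 0], [0, 0, 0, 0, 0, 0], [0, 0, 0, 0, 0, 0]]
  ],
  "fingers": 0,
  "grip_force": 30
}}

```text
clock: 2.48
ee_pos: [0.5601, -0.0014, 0.3362]
tcp_rot: [0.001, 0.722, 0.692, 0.0]
wrist_force: [2.4, -2.6, -0.9]
width: 0.0133
grasp_force: 35.1
```

{"method": "move_arm", "body": {
  "targets": [
    [[0, 0, 0, 0, 0, 0], [0, 0, 0, 0, 0, 0]]
  ]
}}

```text
clock: 2.65
ee_pos: [0.5601, -0.0014, 0.3362]
tcp_rot: [0.001, 0.722, 0.692, 0.0]
wrist_force: [2.9, -2.9, -0.4]
width: 0.0132
grasp_force: 35.2
```

{"method": "move_arm", "body": {
  "targets": [
    [[-0.1, -2, 0, 0, 0, 0], [-0.1, -2, 0, 0, 0, 0], [-0.1, -2, 0, 0, 0, 0], [-0.1, -2, 0, 0, 0, 0], [-0.1, -2, 0, 0, 0, 0]]
  ]
}}

```text
clock: 3.07
ee_pos: [0.5596, -0.0104, 0.3362]
tcp_rot: [-0.0, 0.721, 0.692, 0.002]
wrist_force: [4.5, 3.3, -1.7]
width: 0.0133
grasp_force: 35.3
```

{"method": "move_arm", "body": {
  "targets": [
    [[-0.1, -1.5, 0, 0, 0, 0], [-0.1, -1.5, 0, 0, 0, 0], [0, -1.5, 0, 0, 0, 0]]
  ]
}}

```text
clock: 3.32
ee_pos: [0.5594, -0.0149, 0.3361]
tcp_rot: [-0.0, 0.721, 0.692, 0.002]
wrist_force: [4.7, 3.6, -0.2]
width: 0.0131
grasp_force: 35.3
```

{"method": "move_arm", "body": {
  "targets": [
    [[-0.1, -1, 0, 0, 0, 0], [-0.1, -1, 0, 0, 0, 0], [-0.1, -1, 0, 0, 0, 0], [0, -1, 0, 0, 0, 0], [0, -1, 0, 0, 0, 0]]
  ]
}}

```text
clock: 3.73
ee_pos: [0.5592, -0.0199, 0.3362]
tcp_rot: [-0.0, 0.721, 0.692, 0.002]
wrist_force: [4.7, 2.2, -1.6]
width: 0.0133
grasp_force: 35.2
```

{"method": "move_arm", "body": {
  "targets": [
    [[-0.1, -1, 0, 0, 0, 0], [0, -1, 0, 0, 0, 0], [-0.1, -1, 0, 0, 0, 0]]
  ]
}}

```text
clock: 3.98
ee_pos: [0.559, -0.0229, 0.3362]
tcp_rot: [-0.0, 0.721, 0.692, 0.002]
wrist_force: [5.8, 2.3, -1.5]
width: 0.0137
grasp_force: 35.2
```

```bash
python3 - <<'E'
from h import *
f=grab('side');B=tobox(cloud(f))
im=f['image'][150:220,290:370,::-1];cv2.imwrite('pics/s3.png',cv2.resize(im,None,fx=8,fy=8,interpolation=cv2.INTER_CUBIC))
print(robot.get_obs()['wrist_force'])
E
```

```text
[ 4.40334458  2.44428249 -1.49540061]
```

View pics/s3.png

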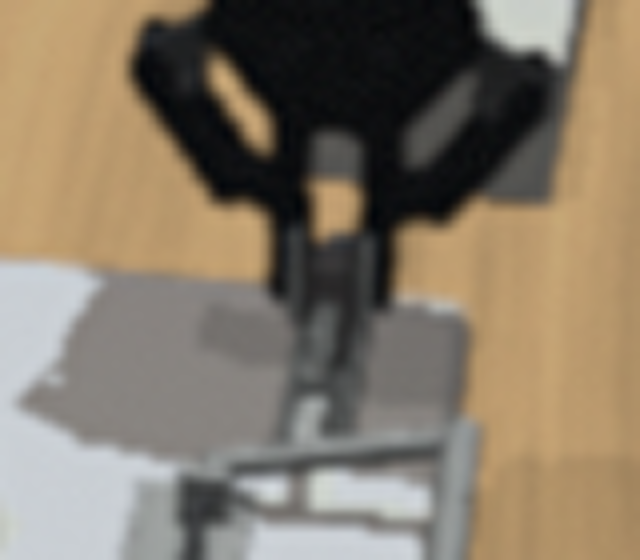

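The block (px ~330,265) is held and has moved out with the fingers; the force still reads only friction. I'll carry on in small steps.

{"method": "move_arm", "body": {
  "targets": [
    [[0, -0.7, 0, 0, 0, 0], [0, -0.7, 0, 0, 0, 0], [-0.1, -0.7, 0, 0, 0, 0], [0, -0.7, 0, 0, 0, 0]]
  ]
}}

```text
clock: 4.37
ee_pos: [0.5589, -0.0257, 0.3361]
tcp_rot: [-0.0, 0.721, 0.692, 0.002]
wrist_force: [5.5, 3.3, -1.6]
width: 0.0129
grasp_force: 35.2
```

{"method": "move_arm", "body": {
  "targets": [
    [[0, -0.6, 0, 0, 0, 0], [0, -0.6, 0, 0, 0, 0]]
  ]
}}

```text
clock: 4.53
ee_pos: [0.5589, -0.0269, 0.3361]
tcp_rot: [-0.0, 0.721, 0.692, 0.002]
wrist_force: [5.4, 2.2, -1.5]
width: 0.0132
grasp_force: 35.3
```

{"method": "move_arm", "body": {
  "targets": [
    [[0, -0.6, 0, 0, 0, 0], [-0.1, -0.6, 0, 0, 0, 0]]
  ]
}}

```text
clock: 4.7
ee_pos: [0.5588, -0.0281, 0.3362]
tcp_rot: [-0.0, 0.721, 0.692, 0.002]
wrist_force: [5.3, 2.7, -1.6]
width: 0.0135
grasp_force: 35.2
```

{"method": "move_arm", "body": {
  "targets": [
    [[0, -0.5, 0, 0, 0, 0], [0, -0.5, 0, 0, 0, 0]]
  ]
}}

```text
clock: 4.87
ee_pos: [0.5588, -0.0291, 0.3362]
tcp_rot: [-0.0, 0.721, 0.692, 0.002]
wrist_force: [5.0, 1.7, -1.2]
width: 0.013
grasp_force: 35.2
```

{"method": "move_arm", "body": {
  "targets": [
    [[0, -0.5, 0, 0, 0, 0], [0, -0.5, 0, 0, 0, 0]]
  ]
}}

```text
clock: 5.03
ee_pos: [0.5588, -0.0301, 0.3362]
tcp_rot: [-0.0, 0.721, 0.692, 0.002]
wrist_force: [5.2, 2.7, -2.1]
width: 0.0132
grasp_force: 35.3
```

{"method": "move_arm", "body": {
  "targets": [
    [[0, -0.5, 0, 0, 0, 0]]
  ]
}}

```text
clock: 5.12
ee_pos: [0.5588, -0.0306, 0.3362]
tcp_rot: [-0.0, 0.721, 0.692, 0.002]
wrist_force: [5.0, 2.5, -0.1]
width: 0.0132
grasp_force: 35.3
```

{"method": "move_arm", "body": {
  "targets": [
    [[0, -0.5, 0, 0, 0, 0]]
  ]
}}

```text
clock: 5.2
ee_pos: [0.5588, -0.0311, 0.3362]
tcp_rot: [-0.0, 0.721, 0.692, 0.002]
wrist_force: [4.8, 2.3, -0.8]
width: 0.0133
grasp_force: 35.3
```

{"method": "move_arm", "body": {
  "targets": [
    [[0, -0.5, 0, 0, 0, 0]]
  ]
}}

```text
clock: 5.28
ee_pos: [0.5587, -0.0316, 0.3361]
tcp_rot: [-0.0, 0.721, 0.692, 0.002]
wrist_force: [4.4, 2.7, -1.9]
width: 0.0133
grasp_force: 35.3
```

{"method": "move_arm", "body": {
  "targets": [
    [[0, -0.5, 0, 0, 0, 0]]
  ]
}}

```text
clock: 5.37
ee_pos: [0.5587, -0.0321, 0.3362]
tcp_rot: [-0.0, 0.721, 0.692, 0.002]
wrist_force: [4.7, 3.1, -0.0]
width: 0.0132
grasp_force: 35.3
```

{"method": "move_arm", "body": {
  "targets": [
    [[0, -0.5, 0, 0, 0, 0]]
  ]
}}

```text
clock: 5.45
ee_pos: [0.5587, -0.0323, 0.3361]
tcp_rot: [-0.001, 0.721, 0.693, 0.002]
wrist_force: [5.0, 4.3, -1.0]
width: 0.0133
grasp_force: 35.3
```

```bash
python3 - <<'E'
from h import *
f=grab('side');B=tobox(cloud(f))
im=f['image'][150:220,290:370,::-1];cv2.imwrite('pics/s4.png',cv2.resize(im,None,fx=8,fy=8,interpolation=cv2.INTER_CUBIC))
print(robot.get_obs()['wrist_force'])
for y in(-33,-61,-92,-121):print(y,(proj(f,toworld([-66,y,174]))-[290,150])*8)
E
```

```text
[ 4.57645003  5.19241004 -0.77032987]
-33 [[304.46048117 416.53439348]]
-61 [[315.58008272 359.05153373]]
-92 [[327.28315328 298.51241815]]
-121 [[337.69257583 244.63066073]]
```

View pics/s4.png

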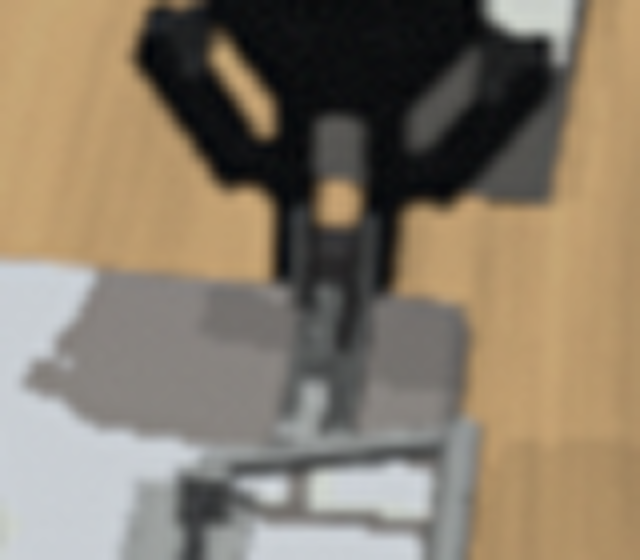

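Force is rising and travel has stopped (block at px ~335,250, bolt end clear of the arm): contact with the stop. One small confirming nudge.

{"method": "move_arm", "body": {
  "targets": [
    [[0, -0.4, 0, 0, 0, 0], [0, 0, 0, 0, 0, 0]]
  ]
}}

```text
clock: 5.67
ee_pos: [0.5587, -0.0325, 0.3361]
tcp_rot: [-0.001, 0.721, 0.693, 0.002]
wrist_force: [4.2, 5.7, -0.4]
width: 0.0133
grasp_force: 35.3
```

{"method": "move_arm", "body": {
  "targets": [
    [[0, -0.4, 0, 0, 0, 0], [0, 0, 0, 0, 0, 0]]
  ]
}}

```text
clock: 5.83
ee_pos: [0.5587, -0.0326, 0.3361]
tcp_rot: [-0.001, 0.721, 0.693, 0.003]
wrist_force: [3.9, 5.6, -1.1]
width: 0.0132
grasp_force: 35.3
```

{"method": "move_arm", "body": {
  "targets": [
    [[0, -0.4, 0, 0, 0, 0], [0, 0, 0, 0, 0, 0]]
  ]
}}

```text
clock: 6.0
ee_pos: [0.5587, -0.0328, 0.3361]
tcp_rot: [-0.001, 0.721, 0.693, 0.003]
wrist_force: [5.4, 7.4, -0.8]
width: 0.0135
grasp_force: 35.4
```

At the end stop (1.2 mm commanded gave 0.4 mm, force 7 N). Ease off, release and rise.

{"method": "move_arm", "body": {
  "targets": [
    [[0, 0.5, 0, 0, 0, 0], [0, 0.3, 0, 0, 0, 0]]
  ]
}}

```text
clock: 6.17
ee_pos: [0.5587, -0.0324, 0.3361]
tcp_rot: [-0.001, 0.721, 0.693, 0.002]
wrist_force: [4.0, 4.8, -0.7]
width: 0.0131
grasp_force: 35.3
```

{"method": "move_arm", "body": {
  "targets": [
    [[0, 0, 0, 0, 0, 0], [0, 0, 0, 0, 0, 0], [0, 0, 0, 0, 0, 0], [0, 0, 0, 0, 0, 0]]
  ],
  "fingers": 40
}}

```text
clock: 6.5
ee_pos: [0.5578, -0.0338, 0.3356]
tcp_rot: [-0.0, 0.722, 0.692, -0.0]
wrist_force: [0.0, -0.1, -0.5]
width: 0.0342
grasp_force: 0.0
```

{"method": "move_arm", "body": {
  "targets": [
    [[0, 0, 15, 0, 0, 0], [0, 0, 20, 0, 0, 0], [0, 0, 20, 0, 0, 0], [0, 0, 0, 0, 0, 0]]
  ]
}}

```text
clock: 6.83
ee_pos: [0.5591, -0.0341, 0.3945]
tcp_rot: [0.002, 0.722, 0.692, 0.002]
wrist_force: [0.3, 0.0, 0.8]
width: 0.0342
grasp_force: 0.0
```

```bash
python3 - <<'E'
from h import *
f=grab('side');B=tobox(cloud(f))
im=f['image'][150:220,290:370,::-1];cv2.imwrite('pics/s5.png',cv2.resize(im,None,fx=8,fy=8,interpolation=cv2.INTER_CUBIC))
print(robot.get_obs()['wrist_force'],robot.get_obs()['ee_pos']*1000)
m=(abs(B[...,0]+66)<7)&(B[...,1]<-20)&(B[...,1]>-130)&(abs(B[...,2]-173)<4);p=B[m];print(p[:,1].min(),p[:,1].max())
E
```

```text
[-0.30781854 -0.83783455 -0.72415508] [558.76609179 -34.01695874 392.6445637 ]
-104.63935937211221 -23.32825075933349
```

View pics/s5.png

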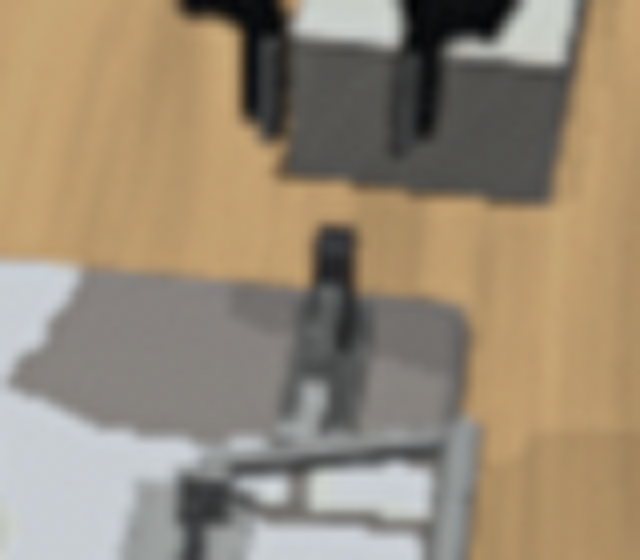

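Tab block is at px ~335,255, resting outward; bail clear. On to the bail bar.

{"method": "move_arm", "body": {
  "targets": [
    [[-10.4, 32.6, 0, 0, 0, 0], [-10.4, 32.6, 0, 0, 0, 0], [-10.4, 32.6, 0, 0, 0, 0], [-10.4, 32.6, 0, 0, 0, 0], [0, 0, 0, 0, 0, 0]]
  ]
}}

```text
clock: 7.3
ee_pos: [0.514, 0.1007, 0.3895]
tcp_rot: [-0.002, 0.72, 0.694, -0.001]
wrist_force: [0.5, -0.2, -1.0]
width: 0.0346
grasp_force: 0.0
```

{"method": "move_arm", "body": {
  "targets": [
    [[0, 0, -15, 0, 0, 0], [0, 0, -15, 0, 0, 0], [0, 0, -15, 0, 0, 0], [0, 0, -10, 0, 0, 0], [0, 0, -6, 0, 0, 0]]
  ]
}}

```text
clock: 7.72
ee_pos: [0.5158, 0.0963, 0.3276]
tcp_rot: [-0.001, 0.722, 0.692, -0.001]
wrist_force: [-0.6, -0.4, 0.3]
width: 0.034
grasp_force: 0.0
```

{"method": "move_arm", "body": {
  "targets": [
    [[0, 0, 0, 0, 0, 0], [0, 0, 0, 0, 0, 0], [0, 0, 0, 0, 0, 0], [0, 0, 0, 0, 0, 0], [0, 0, 0, 0, 0, 0]]
  ],
  "fingers": 0,
  "grip_force": 25
}}

```text
clock: 8.13
ee_pos: [0.5174, 0.0964, 0.33]
tcp_rot: [0.001, 0.722, 0.692, 0.001]
wrist_force: [4.1, -1.6, -7.8]
width: 0.0111
grasp_force: 24.5
```

```bash
python3 - <<'E'
import numpy as np
t=np.r_[0,.026,.05,.08,.11,.15,np.linspace(.15,1.31,21)[1:]]+.259
x=-78*np.cos(t);z=78*np.sin(t)
for i,(dx,dz) in enumerate(zip(np.diff(x),np.diff(z))): print(i,round(dx*.9991,1),round(-dx*.0426,1),round(dz,1))
E
```

```text
0 0.5 -0.0 2.0
1 0.5 -0.0 1.8
2 0.7 -0.0 2.2
3 0.8 -0.0 2.2
4 1.2 -0.1 2.9
5 1.9 -0.1 4.1
6 2.2 -0.1 4.0
7 2.4 -0.1 3.8
8 2.6 -0.1 3.7
9 2.8 -0.1 3.5
10 3.0 -0.1 3.4
11 3.2 -0.1 3.2
12 3.4 -0.1 3.0
13 3.5 -0.2 2.8
14 3.7 -0.2 2.6
15 3.8 -0.2 2.4
16 4.0 -0.2 2.1
17 4.1 -0.2 1.9
18 4.2 -0.2 1.7
19 4.3 -0.2 1.4
20 4.4 -0.2 1.2
21 4.4 -0.2 0.9
22 4.5 -0.2 0.7
23 4.5 -0.2 0.4
24 4.5 -0.2 0.1
```

{"method": "move_arm", "body": {
  "targets": [
    [[0.6, 0, 1.9, 0, 0, 0], [0.6, 0, 1.8, 0, 0, 0]]
  ]
}}

```text
clock: 8.3
ee_pos: [0.5184, 0.0964, 0.3336]
tcp_rot: [0.001, 0.722, 0.692, 0.0]
wrist_force: [5.1, -1.7, -6.0]
width: 0.0109
grasp_force: 24.4
```

{"method": "move_arm", "body": {
  "targets": [
    [[0.7, 0, 2.2, 0, 0, 0], [0.8, 0, 2.2, 0, 0, 0], [0, 0, 0, 0, 0, 0]]
  ]
}}

```text
clock: 8.55
ee_pos: [0.52, 0.0964, 0.3383]
tcp_rot: [0.001, 0.722, 0.692, 0.0]
wrist_force: [4.8, -0.9, -3.2]
width: 0.011
grasp_force: 24.7
```

Past 5 mm with only hinge friction: the bail is free.

{"method": "move_arm", "body": {
  "targets": [
    [[1.2, -0.1, 2.9, 0, 0, 0], [1.9, -0.1, 4.1, 0, 0, 0], [2.2, -0.1, 4.0, 0, 0, 0], [2.4, -0.1, 3.8, 0, 0, 0], [2.6, -0.1, 3.7, 0, 0, 0]]
  ]
}}

```text
clock: 8.97
ee_pos: [0.5293, 0.096, 0.356]
tcp_rot: [-0.0, 0.722, 0.692, -0.001]
wrist_force: [3.4, -1.3, -8.5]
width: 0.0112
grasp_force: 24.4
```

{"method": "move_arm", "body": {
  "targets": [
    [[2.8, -0.1, 3.5, 0, 0, 0], [3.0, -0.1, 3.4, 0, 0, 0], [3.2, -0.1, 3.2, 0, 0, 0], [3.4, -0.1, 3.0, 0, 0, 0], [3.5, -0.2, 2.8, 0, 0, 0]]
  ]
}}

```text
clock: 9.38
ee_pos: [0.5438, 0.0955, 0.3723]
tcp_rot: [-0.002, 0.722, 0.692, -0.002]
wrist_force: [-8.9, -3.1, 1.9]
width: 0.0113
grasp_force: 24.7
```

{"method": "move_arm", "body": {
  "targets": [
    [[3.7, -0.2, 2.6, 0, 0, 0], [3.8, -0.2, 2.4, 0, 0, 0], [4.0, -0.2, 2.1, 0, 0, 0], [4.1, -0.2, 1.9, 0, 0, 0], [4.2, -0.2, 1.7, 0, 0, 0]]
  ]
}}

```text
clock: 9.8
ee_pos: [0.5636, 0.0946, 0.3846]
tcp_rot: [-0.001, 0.722, 0.692, -0.001]
wrist_force: [-9.9, -2.4, 8.4]
width: 0.0108
grasp_force: 25.3
```

{"method": "move_arm", "body": {
  "targets": [
    [[4.3, -0.2, 1.4, 0, 0, 0], [4.4, -0.2, 1.2, 0, 0, 0], [4.4, -0.2, 0.9, 0, 0, 0], [4.5, -0.2, 0.7, 0, 0, 0], [4.5, -0.2, 0.4, 0, 0, 0]]
  ]
}}

```text
clock: 10.22
ee_pos: [0.5868, 0.0936, 0.3894]
tcp_rot: [-0.0, 0.722, 0.692, -0.0]
wrist_force: [-6.0, -1.8, 5.0]
width: 0.0109
grasp_force: 25.4
```

{"method": "move_arm", "body": {
  "targets": [
    [[4.5, -0.2, 0.1, 0, 0, 0], [0, 0, 0, 0, 0, 0], [0, 0, 0, 0, 0, 0]]
  ]
}}

```text
clock: 10.47
ee_pos: [0.5919, 0.0934, 0.3891]
tcp_rot: [0.0, 0.722, 0.692, 0.001]
wrist_force: [-4.4, -1.6, 5.8]
width: 0.0107
grasp_force: 25.7
```

```bash
python3 - <<'E'
from h import *
f=grab('side');B=tobox(cloud(f));g=grab('top')
m=(B[...,2]>165)&(B[...,2]<235)&(abs(B[...,0]+38)<40)&(abs(B[...,1]-59)<8);p=B[m]
k=np.polyfit(p[:,2],p[:,0],1);print('left arm: x at z156,234:',np.polyval(k,[156,234]),len(p),p[:,2].max())
print(robot.get_obs()['wrist_force'],robot.get_obs()['ee_pos'])
E
```

```text
left arm: x at z156,234: [-28.38208898 -55.76443699] 157 234.971142964675
[-4.35192732 -2.43950034  6.04593547] [0.59185951 0.09345801 0.38905639]
```

{"method": "move_arm", "body": {
  "targets": [
    [[0, 0, 0, 0, 0, 0], [0, 0, 0, 0, 0, 0], [0, 0, 0, 0, 0, 0], [0, 0, 0, 0, 0, 0]]
  ],
  "fingers": 45
}}

```text
clock: 10.9
ee_pos: [0.5921, 0.0936, 0.3877]
tcp_rot: [0.0, 0.722, 0.692, 0.0]
wrist_force: [-0.2, 0.9, 0.5]
width: 0.0384
grasp_force: 0.0
```

{"method": "move_arm", "body": {
  "targets": [
    [[0, 0, 15, 0, 0, 0], [0, 0, 20, 0, 0, 0], [0, 0, 25, 0, 0, 0], [0, 0, 25, 0, 0, 0], [0, 0, 10, 0, 0, 0]]
  ]
}}

```text
clock: 11.32
ee_pos: [0.5924, 0.0935, 0.4861]
tcp_rot: [0.002, 0.722, 0.692, 0.002]
wrist_force: [-0.1, 0.0, 1.6]
width: 0.0383
grasp_force: 0.0
```

{"method": "move_arm", "body": {
  "targets": [
    [[-20, -30, 0, 0, 0, 0], [-20, -30, 0, 0, 0, 0], [-20, -30, 0, 0, 0, 0], [-20, -30, 0, 0, 0, 0], [0, 0, 0, 0, 0, 0]]
  ]
}}

```text
clock: 11.73
ee_pos: [0.5092, -0.03, 0.4821]
tcp_rot: [-0.0, 0.724, 0.69, -0.001]
wrist_force: [0.4, 0.1, 0.0]
width: 0.0385
grasp_force: 0.0
```

```bash
python3 - <<'E'
from h import *
f=grab('side');g=grab('top')
im=f['image'][140:230,250:370,::-1];cv2.imwrite('pics/s6.png',cv2.resize(im,None,fx=6,fy=6,interpolation=cv2.INTER_CUBIC))
for n,ff in(('side',f),('top',g)):
    B=tobox(cloud(ff));m=(B[...,2]>226)&(B[...,2]<250)&(abs(B[...,0]+38)<40)&(abs(B[...,1]-15)<45);p=B[m];print(n,len(p),p[:,:].mean(0),p.min(0),p.max(0)) if len(p) else print(n)
print(robot.get_obs()['wrist_force'])
E
```

```text
side 254 [-48.67366187  15.10546934 235.15950635] [-77.60501194 -29.94037963 226.07827983] [-32.21432066  59.81949632 240.96063087]
top 239 [-45.3905227   18.16729519 236.55631186] [-75.97560275 -28.79692093 226.3177101 ] [-31.68871407  59.99150791 246.20959966]
[ 0.25954879 -0.62293171 -0.02453512]
```

View pics/s6.png

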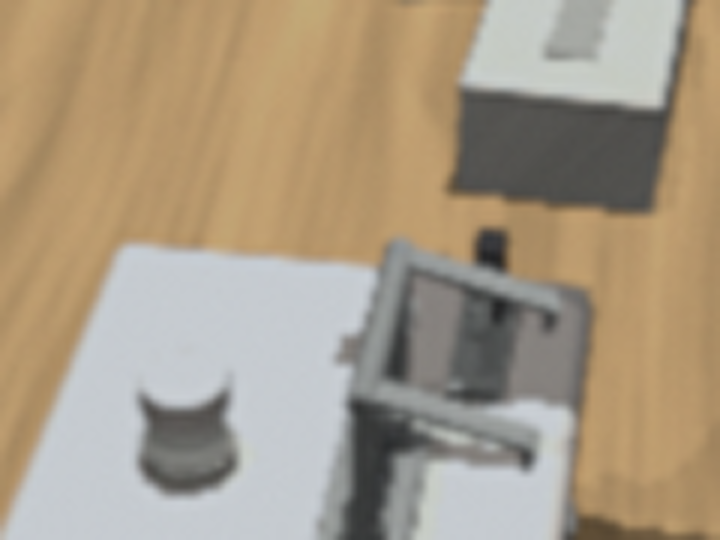

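The bail stands upright: its bar (px ~380,320) measures x -38 mm and z about 234 mm, straight above the hinge. The tab is still out (490,250), and the jar (185,430) and glove box are untouched.

```bash
python3 -c "
from rig import robot
print(robot.sign_off())"
```

```text
the job is handed in; nothing more can be done
None
```

The safety tab is resting against its end stop (about 7 N measured at the wrist at most), the bail was then swung up and left standing upright, the jar and glove box look unmoved in the last picture and the arm never went near the bottle, and the job was handed in after about 12 s.

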